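# Sweep the casting offcuts into the scrap tray

### The arm

A 6-joint arm with a two-finger parallel gripper is mounted at the origin on the work surface. World frame = base frame: x ahead of the robot, y to its left, z up, the work surface at z = 0. Lengths are in m, angles in rad, forces in N, time in s.
With the tool pointing down it reaches from about 0.4 to 0.825 m from the base axis. Payload 7 kg.
Tool frame: the origin (TCP) lies at the very end of the fingers, on their centre line; the grasp point (between the pads) lies 19 mm behind it; z points along the fingers, y is the line along which they close (so a half turn about z gives the same grasp; the last joint's range is limited). The gripper opens to 85 mm and grips with 20 to 120 N. Pads are 22 mm wide; open, the fingers measure 114 mm over their backs; the gripper's body (76 mm by 85 mm) begins 54 mm behind the grasp point. The pads swing forward as they close: fully open they stand 13 mm farther back than shut.
Start: joints at [1.464, 0.359, 0.012, 0, -1.224, -0.288], TCP at [0.26, 0.623, 0.231] pointing down, gripper open.
Joint ranges: [-3.07, 3.07], [-1.43, 2.12], [-1.02, 1.25], [-3.03, 1.67], [-3.05, -0], [-3.03, 3.03]. Speed limits (rad/s): [2.39, 2.39, 3.01, 3.14, 3.14, 3.14].

### API

Orientations are given as a 3x3 rotation matrix whose columns are the frame's x, y, z axes.
In Python, from cell import manip gives the robot as it stands.
- The arm moves only by the tool arm_command, never from a script. Its argument "increments" is a list of rows, each a list of 2 entries, a list of its own where there are three numbers: the shift along the tool's x, y, z scaled (see below), then the turn, a rotation vector about the tool's x, y, z scaled (see below). In form: [[[x, y, z], [wx, wy, wz]], ...]. A call has 1 to 20 rows; each row is the pose to reach, as a shift and turn from the pose commanded when the call began, along the tool's axes at that moment, turning the shorter way round; what a row does not reach only later rows make up. The controller multiplies each number of a shift by 0.15 m and each number of a turn by pi rad. A row lasts 1/8 s, in which the tool goes at most 62.5 mm and 10.7 degrees, less where a joint would pass 70% of its speed; a pose out of reach is approached as far as the arm can. A call with a number of a shift or a turn outside -1 to 1 is refused whole. A call with a gripper value outside its range is refused whole. "hand" is the opening, from 0 (shut) to 1 (fully open), set as the call begins (left out, the last holds). The fingers move at their own pace and stop on an object; "force" is the grip in N (left out, the last holds). Time passes only in rows, so rows that repeat a pose let the fingers close. It gives the time, the measured TCP pose, the force, the opening and the grip force at its end, in the units of the state.
- manip.sense(): the state, without advancing time (a new reading comes with each control period).
- manip.grab_frame(name): name is "scene" or "top"; returns the picture (420x560x3 uint8, red, green, blue); there is no depth.
- manip.camera_params(name): a dict with "K" (3x3 intrinsics, pixels), "distortion" ([k1, k2, p1, p2, k3] as OpenCV has them; the pictures are not rectified), "R" (3x3) and "t" (3): a world point X has camera coordinates R X + t. Camera axes: x right, y down, z forward; pixel columns grow to the right and rows downward; lengths in m; the calibration is good to about 2 mm. A picture is of the moment at which its call begins. camera_params takes no time and is no camera call.
- manip.finish_job(): hands the job in; it is judged then, once.
The state is a dict: "time": time; "joints": joint angles; "joint_velocities": joint speeds; "joint_torque": joint torques, N m; "eef_pos": TCP position; "orientation": TCP orientation; "contact_force": force on the tool from outside, world axes, zero at the start; "ft_torque": the same for the moment, N m; "gripper_width": opening from 0.0 (shut) to 1.0 (fully open); "gripper_force": force on a finger pad.
Only numpy, scipy, OpenCV 4.12 (cv2) and the standard library are available. Lean on these libraries where they do the work, as an engineer would, in place of code of your own. Each camera call takes 0.05 s, during which the arm holds its last target. There are 200 camera calls.

### The job

Clear the wooden trimming board: with the fingertips, sweep the four metal casting offcuts (two round buttons and two pronged runner bars) along the board and over its edge into the low steel scrap tray beside it. Push them only, never pick one up, and leave the two crowned dies standing where they are and everything else on the bench undisturbed.

Things in the scene. Friction and masses are not known exactly. Their poses are not given: they have to be found in the camera images.
- board: Rectangular wooden trimming board lying flat on the bench, fixed: 240 mm (its x) by 300 mm (its y), its top 26 mm above the bench. Along its two long (300 mm) edges runs an aluminium strip 5 mm wide that stands 6 mm above the board's top, leaving 230 mm clear between them; its two short edges are plain and open. Origin: centre of its underside; x and y along its sides, z up.
- scrap_tray: Low open steel tray, fixed, empty, set against one of the board's two short (240 mm) edges (+y or -y), 1 mm off it: 260 mm (its x, along that edge, centred on it) by 110 mm (its y), 24 mm high, walls and floor 3 mm. Its rim is 2 mm lower than the board's top, so things pushed off the edge drop in. Origin: centre of its underside; axes parallel to the board's.
- case_pan: Deeper grey plastic case pan with two stone jaw models in it, fixed, against the other short edge of the board with a 1 mm gap: 260 by 110 mm, 52 mm high (26 mm above the board's top). Not for scrap. Origin: centre of its underside; axes parallel to the board's.
- button_a: Round casting button, a cast metal offcut, plain grey alloy, lying on the board at the start. Loose, 20-60 g. A flat tapered disc 30 mm across and 11 mm high with a 7 mm round stub standing on its middle (17 mm high in all). Origin: centre of its underside; z up.
- button_b: Round casting button, a cast metal offcut, plain grey alloy, lying on the board at the start. Loose, 20-60 g. A flat tapered disc 30 mm across and 11 mm high with a 7 mm round stub standing on its middle (17 mm high in all). Origin: centre of its underside; z up.
- runner_a: Runner bar offcut, a cast metal offcut, plain grey alloy, lying on the board at the start. Loose, 20-60 g. A flat three-pronged comb (E shape, prongs 4 mm apart) of 8 mm round bar, 34 mm long (its x) by 23 mm (its y) and 8 mm high. Origin: middle of its outline, on its underside; z up.
- runner_b: Runner bar offcut, a cast metal offcut, plain grey alloy, lying on the board at the start. Loose, 20-60 g. A flat three-pronged comb (E shape, prongs 4 mm apart) of 8 mm round bar, 34 mm long (its x) by 23 mm (its y) and 8 mm high. Origin: middle of its outline, on its underside; z up.
- die_molar: Stone die with a white crown on it, a small round stand-up piece 28 mm across its foot and 36 mm high, standing loose on the board among the offcuts; about 30 g, easily knocked. Not to be moved. Origin: centre of its underside.
- die_incisor: Stone die with a white crown on it, a small round stand-up piece 24 mm across its foot and 36 mm high, standing loose on the board among the offcuts; about 30 g, easily knocked. Not to be moved. Origin: centre of its underside.
- wax_jar: Small glass wax jar with white lid, 56 mm across, 50 mm high, loose, standing beyond the board. Leave alone. Origin: centre of its underside.
- bur_block: Round aluminium bur block set with burs, 60 mm across, 46 mm high, loose, standing beyond the board. Leave alone. Origin: centre of its underside.
- wax_knife: Slim wax knife 172 mm long, wooden handle and narrow blade, lying loose on the bench to the robot's right of the work. Leave alone. Origin: middle of its underside.
- brush: Small brush 160 mm long, lying loose on the bench to the robot's left of the work. Leave alone. Origin: middle of its underside.
- mouse: Black computer mouse 105 by 62 mm, 27 mm high, loose, on the robot's right. Leave alone. Origin: centre of its underside.

How it is judged:
By the outcome, as a careful person would: the job done as asked, in the order asked, and still so for the second after the job is handed in, with the robot touching nothing.
It also fails if it takes over 72 s, if anything falls off the work surface, if the arm or the gripper's body presses on something with over 40 N, if the wrist force passes 120 N, or if a joint passes its speed limit or range.

## Working session

There is one attempt and no reset: what is moved stays moved. The work goes in short steps, Python scripts to look and compute and a tool call to move; the robot and the scene stay as the last step left them, time stands still between calls to the robot, and variables do not carry over. Pictures are saved under pics/ and viewed, at most 10 in all, crops included, and the job is handed in when it is done.

Besides the shell and the picture viewer there is one more tool, called after ">>>" by a JSON object that holds its "name" and its "arguments". arm_command: Moves the arm, as the interface text tells. Its arguments: {"type":"object","properties":{"increments":{"type":"array","items":{"type":"array"}},"hand":{"type":"number"},"force":{"type":"number"}},"required":["increments"]}

```bash
mkdir -p pics; python3 - <<'E'
from cell import manip
import cv2,numpy as np
s=manip.sense();print(s['time'],s['eef_pos'],np.round(s['orientation'],3).tolist())
for n in("top","scene"):
    f=manip.grab_frame(n);cv2.imwrite(f"pics/{n}0.png",f[:,:,::-1]);p=manip.camera_params(n)
    print(n,np.round(p['K'],1).tolist(),np.round(p['distortion'],3),np.round(-np.array(p['R']).T@p['t'],3))
E
```

```text
0.0 [0.25946411 0.62263902 0.23037591] [[0.923, -0.385, -0.0], [-0.385, -0.923, -0.002], [0.0, 0.002, -1.0]]
top [[466.6, 0.0, 281.0], [0.0, 466.6, 220.7], [0.0, 0.0, 1.0]] [0.014 0.    0.    0.    0.   ] [ 0.294 -0.034  1.281]
scene [[469.1, 0.0, 268.0], [0.0, 469.1, 209.0], [0.0, 0.0, 1.0]] [-0.161  0.     0.     0.     0.   ] [1.468 0.051 0.989]
```

View pics/top0.png

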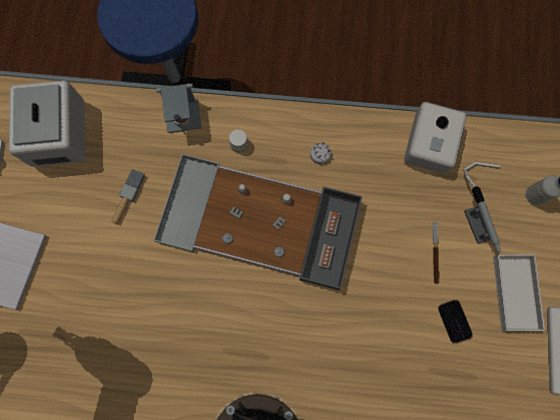

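View pics/scene0.png

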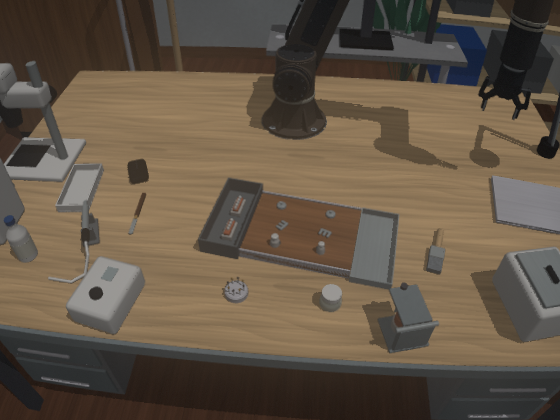

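```bash
cat > h.py <<'E'
import cv2,numpy as np
from cell import manip
def ray(n,px,z):
    p=manip.camera_params(n);R=np.array(p['R']);t=np.array(p['t'])
    u=cv2.undistortPoints(np.array(px,float).reshape(-1,1,2),np.array(p['K']),np.array(p['distortion'])).reshape(-1,2)
    d=np.c_[u,np.ones(len(u))]@R; c=-R.T@t
    return c+d*((z-c[2])/d[:,2])[:,None]
E
python3 - <<'E'
import cv2
f=cv2.imread('pics/top0.png')[150:290,150:370]
f=cv2.resize(f,None,fx=3.6,fy=3.6,interpolation=cv2.INTER_CUBIC)
cv2.imwrite('pics/top0c.png',cv2.convertScaleAbs(f,alpha=1.6))
f=cv2.imread('pics/scene0.png')[175:290,195:405]
f=cv2.resize(f,None,fx=3.8,fy=3.8,interpolation=cv2.INTER_CUBIC)
cv2.imwrite('pics/scene0c.png',cv2.convertScaleAbs(f,alpha=1.6))
E
```

```text
(no output)
```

View pics/top0c.png

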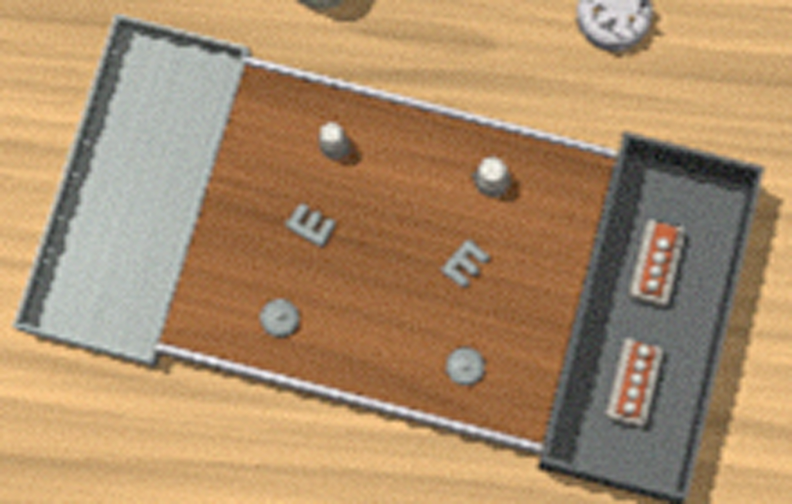

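View pics/scene0c.png

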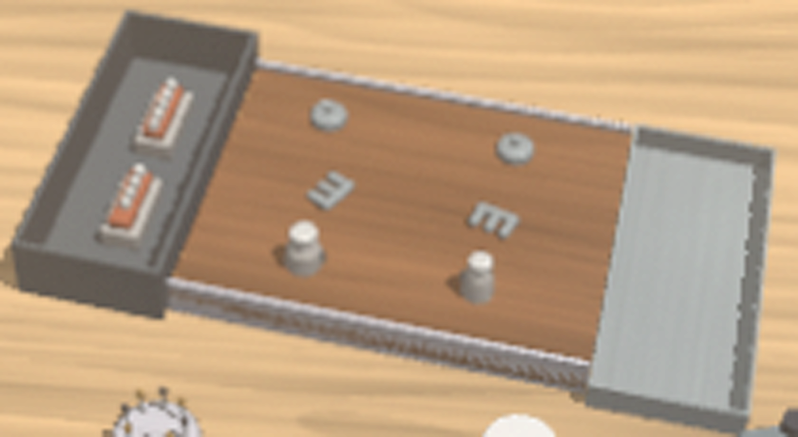

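```bash
cat >> h.py <<'E'
C=lambda u,v:(150+(u+.5)/3.6-.5,150+(v+.5)/3.6-.5)
S=lambda u,v:(195+(u+.5)/3.8-.5,175+(v+.5)/3.8-.5)
E
python3 - <<'E'
from h import *
np.set_printoptions(precision=4,suppress=True)
k=ray('top',[C(244,60),C(160,347),C(616,155),C(541,450)],.030)
print(k,[np.linalg.norm(k[i]-k[j]) for i,j in((0,1),(0,2),(1,3),(2,3))])
# board axis toward tray
d=(k[0]-k[2]+k[1]-k[3])[:2];d/=np.linalg.norm(d);e=np.array([d[1],-d[0]]) # e: away from robot
c=((k[0]+k[1])/2)[:2] # tray edge mid (s=0)
print('d',d,np.degrees(np.arctan2(d[1],d[0])),'e',e,'c',c)
def rep(n,px,z,name):
    p=ray(n,[px],z)[0];print(n,name,p[:2],'s',(p[:2]-c)@d,'l',(p[:2]-c)@e)
for nm,u,v,z in(('btnL',280,317,.034),('btnR',465,366,.034),('runL',313,224,.034),('runR',467,263,.034),('dieL_foot',340,150,.03),('dieLtop',329,130,.062),('dieRtop',491,168,.062),('dieRfoot',496,184,.03)):rep('top',C(u,v),z,nm)
for nm,u,v,z in(('btnL',515,148,.034),('btnR',328,115,.034),('runL',494,220,.034),('runR',330,189,.034),('dieLtop',481,258,.062),('dieRtop',303,230,.062),('cornTL',588,362,.032),('cornBL',634,128,.032),('cornTR',168,282,.032),('cornBR',258,65,.032)):rep('scene',S(u,v),z,nm)
E
```

```text
[[ 0.7135  0.1838  0.03  ]
 [ 0.4817  0.2192  0.03  ]
 [ 0.6632 -0.1121  0.03  ]
 [ 0.4307 -0.0731  0.03  ]] [np.float64(0.23452446213560416), np.float64(0.30010792221334853), np.float64(0.29678032983627683), np.float64(0.23575066833757233)]
d [0.1699 0.9855] 80.2180836858609 e [ 0.9855 -0.1699] c [0.5976 0.2015]
top btnL [0.5121 0.1314] s -0.08363245718934637 l -0.072362342297818
top btnR [ 0.4877 -0.0111] s -0.22815239746135021 l -0.07221692936233941
top runL [0.5862 0.1147] s -0.08749278175922438 l 0.0034489888993876243
top runR [ 0.5666 -0.0053] s -0.20904134588217324 l 0.00451925838148524
top dieL_foot [0.6476 0.101 ] s -0.09057946505431831 l 0.0663290578065205
top dieLtop [0.6534 0.1075] s -0.08314108450291104 l 0.07096225608123964
top dieRtop [ 0.635  -0.0172] s -0.20911983958746883 l 0.07396848840766039
top dieRfoot [ 0.6315 -0.0217] s -0.2141796950649435 l 0.07135141428627283
scene btnL [0.5149 0.1292] s -0.08530964731490415 l -0.06924596655751061
scene btnR [ 0.4914 -0.014 ] s -0.23036966263197275 l -0.06809770269197098
scene runL [0.5897 0.1141] s -0.08742926495505916 l 0.00706035418386324
scene runR [ 0.569  -0.0066] s -0.20993107890983956 l 0.007133137339739052
scene dieLtop [0.6517 0.1037] s -0.08714592861038584 l 0.06992412284935422
scene dieRtop [ 0.6362 -0.0207] s -0.2124563305982578 l 0.07579496196783798
scene cornTL [0.713  0.1795] s -0.002059335849538925 l 0.11739509147712214
scene cornBL [0.4836 0.2206] s -0.0005451248933753106 l -0.1156369992100797
scene cornTR [ 0.6666 -0.1135] s -0.2986632160218145 l 0.12144296791442469
scene cornBR [ 0.4375 -0.0736] s -0.29824933116541075 l -0.11103921128921858
```

>>> {"name": "arm_command", "arguments": {"increments": [[[0.3, 0.28, 0], [0, 0, 0.05]], [[0.6, 0.55, 0], [0, 0, 0.1]], [[0.8, 0.75, 0], [0, 0, 0.13]], [[0.97, 0.89, 0], [0, 0, 0.16]], [[0.97, 0.89, 0], [0, 0, 0.16]], [[0.97, 0.89, 0], [0, 0, 0.16]]], "hand": 0.25, "force": 40}}

```text
time: 0.85
eef_pos: [0.3426, 0.4441, 0.2313]
orientation: [[0.624, -0.781, -0.0], [-0.781, -0.624, 0.0], [-0.0, -0.0, -1.0]]
contact_force: [-0.5, 0.1, -0.1]
gripper_width: 0.253
gripper_force: 0.0
```

```bash
cat >> h.py <<'E'
d=np.array([.1699,.9855,0]);e=np.array([.9855,-.1699,0]);c=np.array([.5976,.2015,0])
def go(s,l,z):
    from scipy.spatial.transform import Rotation as Ro
    st=manip.sense();R=np.array(st['orientation']);p=np.array(st['eef_pos'])
    T=c+s*d+l*e+[0,0,z];G=np.c_[-d,-e,[0,0,-1]]
    print('t',st['time'],'p',np.round(p,4),'s,l',np.round([(p-c)@d,(p-c)@e],4),'F',np.round(st['contact_force'],1),'w',round(st['gripper_width'],3))
    print('shift',np.round(R.T@(T-p)/.15,3),'turn',np.round(Ro.from_matrix(R.T@G).as_rotvec()/np.pi,4))
E
python3 -c "
from h import *
go(-.13,-.07,.2)"
```

```text
t 0.85 p [0.3426 0.4441 0.2313] s,l [ 0.1957 -0.2925] F [-0.5  0.1 -0.1] w 0.253
shift [2.551 0.639 0.208] turn [-0.000e+00  1.000e-04  2.689e-01]
```

>>> {"name": "arm_command", "arguments": {"increments": [[[0.4, 0.1, 0], [0, 0, 0.06]], [[0.8, 0.2, 0], [0, 0, 0.12]], [[1, 0.25, 0], [0, 0, 0.18]], [[1, 0.25, 0], [0, 0, 0.24]], [[1, 0.25, 0], [0, 0, 0.269]], [[1, 0.25, 0], [0, 0, 0.269]]]}}

```text
time: 1.6
eef_pos: [0.4067, 0.304, 0.231]
orientation: [[-0.169, -0.986, -0.0], [-0.986, 0.169, -0.0], [0.0, 0.0, -1.0]]
contact_force: [0.7, 0.6, 0.2]
gripper_width: 0.247
gripper_force: 0.0
```

```bash
python3 -c "
from h import *
go(-.13,-.07,.1)"
```

```text
t 1.6 p [0.4067 0.304  0.231 ] s,l [ 0.0686 -0.2056] F [0.7 0.6 0.2] w 0.247
shift [ 1.324 -0.902  0.874] turn [ 0.0001 -0.0001  0.0003]
```

>>> {"name": "arm_command", "arguments": {"increments": [[[0.35, -0.3, 0], [0, 0, 0]], [[0.7, -0.6, 0], [0, 0, 0]], [[1, -0.9, 0.1], [0, 0, 0]], [[1, -0.9, 0.3], [0, 0, 0]], [[1, -0.9, 0.4], [0, 0, 0]], [[1, -0.9, 0.4], [0, 0, 0]]]}}

```text
time: 2.35
eef_pos: [0.5135, 0.1327, 0.1703]
orientation: [[-0.169, -0.986, -0.002], [-0.986, 0.169, -0.001], [0.002, 0.002, -1.0]]
contact_force: [0.2, -0.1, 0.3]
gripper_width: 0.247
gripper_force: 0.0
```

```bash
python3 -c "
from h import *
go(-.135,-.07,.04)
f=manip.grab_frame('scene');cv2.imwrite('pics/s1.png',cv2.convertScaleAbs(cv2.resize(f[100:290,160:420,::-1],None,fx=3,fy=3),alpha=1.5))"
```

```text
t 2.35 p [0.5135 0.1327 0.1703] s,l [-0.082  -0.0712] F [ 0.2 -0.1  0.3] w 0.247
shift [ 0.352 -0.009  0.869] turn [ 0.0006 -0.0006  0.0003]
```

View pics/s1.png

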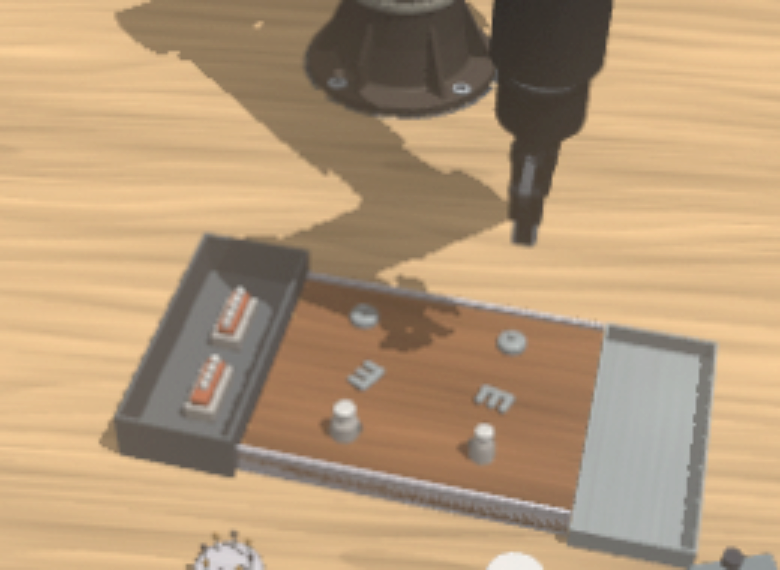

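The picture shows the scene untouched, the fingertips (525,240) above the board and the left button at (512,342). I'm lowering behind it now.

>>> {"name": "arm_command", "arguments": {"increments": [[[0.35, 0, 0.1], [0, 0, 0]], [[0.35, 0, 0.4], [0, 0, 0]], [[0.35, 0, 0.7], [0, 0, 0]], [[0.35, 0, 0.87], [0, 0, 0]], [[0.35, 0, 0.87], [0, 0, 0]], [[0.35, 0, 0.87], [0, 0, 0]]]}}

```text
time: 3.15
eef_pos: [0.5063, 0.0819, 0.0425]
orientation: [[-0.169, -0.986, 0.002], [-0.986, 0.169, 0.001], [-0.001, -0.002, -1.0]]
contact_force: [0.8, 0.5, -0.5]
gripper_width: 0.258
gripper_force: 0.0
```

```bash
python3 -c "
from h import *
go(-.135,-.07,.028)"
```

```text
t 3.15 p [0.5063 0.0819 0.0425] s,l [-0.1334 -0.0696] F [ 0.8  0.5 -0.5] w 0.258
shift [0.011 0.003 0.096] turn [-0.0007  0.0004  0.0003]
```

>>> {"name": "arm_command", "arguments": {"increments": [[[0, 0, 0.04], [0, 0, 0]], [[0, 0, 0.065], [0, 0, 0]], [[0, 0, 0.065], [0, 0, 0]], [[0, 0, 0.065], [0, 0, 0]], [[0, 0, 0.065], [0, 0, 0]]]}}

```text
time: 3.78
eef_pos: [0.5053, 0.0806, 0.0312]
orientation: [[-0.171, -0.985, 0.0], [-0.985, 0.171, 0.0], [-0.0, -0.0, -1.0]]
contact_force: [0.2, -0.1, 0.2]
gripper_width: 0.248
gripper_force: 0.0
```

>>> {"name": "arm_command", "arguments": {"increments": [[[0, 0, 0.013], [0, 0, 0]], [[0, 0, 0.013], [0, 0, 0]], [[0, 0, 0.013], [0, 0, 0]]]}}

```text
time: 4.15
eef_pos: [0.5052, 0.0806, 0.029]
orientation: [[-0.171, -0.985, -0.0], [-0.985, 0.171, -0.0], [0.0, 0.0, -1.0]]
contact_force: [-0.3, -0.1, -0.4]
gripper_width: 0.253
gripper_force: 0.0
```

>>> {"name": "arm_command", "arguments": {"increments": [[[0, 0, 0.013], [0, 0, 0]], [[0, 0, 0.013], [0, 0, 0]], [[0, 0, 0.013], [0, 0, 0]]]}}

```text
time: 4.53
eef_pos: [0.5052, 0.0806, 0.0271]
orientation: [[-0.171, -0.985, -0.0], [-0.985, 0.171, -0.0], [0.0, 0.0, -1.0]]
contact_force: [0.5, 0.6, 0.4]
gripper_width: 0.252
gripper_force: 0.0
```

```bash
python3 -c "
from h import *
go(.035,-.07,.028)"
```

```text
t 4.525 p [0.5052 0.0806 0.0271] s,l [-0.1348 -0.0705] F [0.5 0.6 0.4] w 0.252
shift [-1.132 -0.002 -0.006] turn [ 0.     -0.     -0.0003]
```

>>> {"name": "arm_command", "arguments": {"increments": [[[-0.06, 0, 0], [0, 0, 0]], [[-0.12, 0, 0], [0, 0, 0]], [[-0.18, 0, 0], [0, 0, 0]], [[-0.26, 0, 0], [0, 0, 0]], [[-0.34, 0, 0], [0, 0, 0]], [[-0.42, 0, 0], [0, 0, 0]], [[-0.5, 0, 0], [0, 0, 0]], [[-0.58, 0, 0], [0, 0, 0]], [[-0.66, 0, 0], [0, 0, 0]], [[-0.74, 0, 0], [0, 0, 0]], [[-0.82, 0, 0], [0, 0, 0]], [[-0.9, 0, 0], [0, 0, 0]], [[-0.96, 0, 0], [0, 0, 0]], [[-0.96, 0, 0], [0, 0, 0]]]}}

```text
time: 6.28
eef_pos: [0.5299, 0.2232, 0.0271]
orientation: [[-0.17, -0.985, 0.0], [-0.985, 0.17, 0.0], [-0.0, -0.0, -1.0]]
contact_force: [-0.1, 0.3, -0.3]
gripper_width: 0.248
gripper_force: 0.0
```

>>> {"name": "arm_command", "arguments": {"increments": [[[-0.06, 0, 0], [0, 0, 0]], [[-0.12, 0, 0], [0, 0, 0]], [[-0.16, 0, 0], [0, 0, 0]], [[-0.16, 0, 0], [0, 0, 0]], [[-0.16, 0, 0], [0, 0, 0]]]}}

```text
time: 6.9
eef_pos: [0.5338, 0.246, 0.027]
orientation: [[-0.171, -0.985, -0.0], [-0.985, 0.171, -0.0], [0.0, 0.0, -1.0]]
contact_force: [-0.4, -0.0, -0.3]
gripper_width: 0.251
gripper_force: 0.0
```

```bash
python3 -c "
from h import *
go(-.13,.005,.09)
f=manip.grab_frame('scene');cv2.imwrite('pics/s2.png',cv2.convertScaleAbs(cv2.resize(f[100:290,160:420,::-1],None,fx=3,fy=3),alpha=1.5))"
```

```text
t 6.9 p [0.5338 0.246  0.027 ] s,l [ 0.033  -0.0705] F [-0.4 -0.  -0.3] w 0.251
shift [ 1.086 -0.504 -0.42 ] turn [ 0.0001 -0.0001 -0.0003]
```

View pics/s2.png

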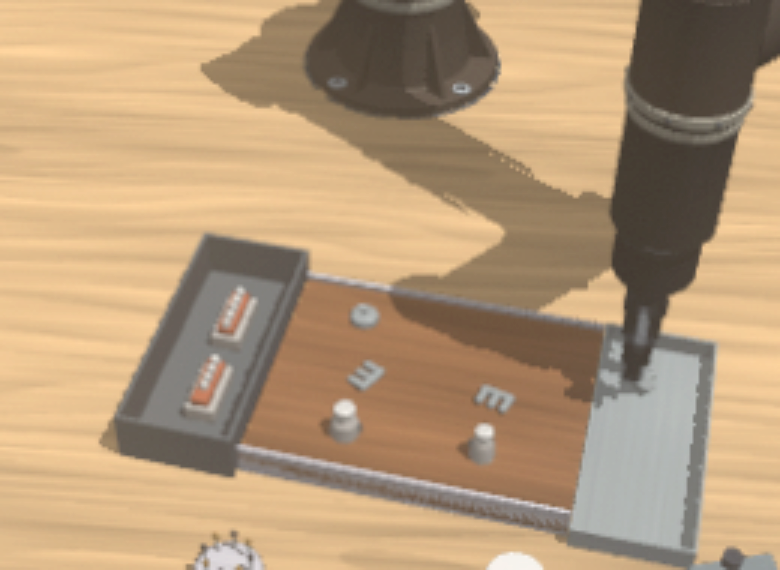

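The left button is in the tray at (643,380) and the rest is undisturbed. Next is the right button.

>>> {"name": "arm_command", "arguments": {"increments": [[[0, 0, -0.3], [0, 0, 0]], [[0, 0, -0.5], [0, 0, 0]], [[0.2, 0, -0.5], [0, 0, 0]], [[0.5, 0, -0.5], [0, 0, 0]], [[0.8, 0, -0.5], [0, 0, 0]], [[1, 0, -0.5], [0, 0, 0]], [[1, 0, -0.5], [0, 0, 0]]]}}

```text
time: 7.82
eef_pos: [0.5067, 0.0955, 0.1015]
orientation: [[-0.174, -0.985, -0.002], [-0.985, 0.174, -0.001], [0.001, 0.001, -1.0]]
contact_force: [0.0, 0.5, 0.5]
gripper_width: 0.249
gripper_force: 0.0
```

>>> {"name": "arm_command", "arguments": {"increments": [[[0.3, 0, 0], [0, 0, 0]], [[0.6, 0, 0], [0, 0, 0]], [[0.9, 0, 0], [0, 0, 0]], [[0.99, 0, 0], [0, 0, 0]], [[0.99, 0, 0], [0, 0, 0]], [[0.99, 0, 0], [0, 0, 0]], [[0.99, 0, 0.2], [0, 0, 0]], [[0.99, 0, 0.4], [0, 0, 0]], [[0.99, 0, 0.4], [0, 0, 0]], [[0.99, 0, 0.4], [0, 0, 0]]]}}

```text
time: 9.07
eef_pos: [0.4836, -0.0473, 0.0429]
orientation: [[-0.17, -0.986, 0.001], [-0.986, 0.17, -0.0], [0.0, -0.001, -1.0]]
contact_force: [-0.1, 0.5, 0.4]
gripper_width: 0.248
gripper_force: 0.0
```

```bash
python3 -c "
from h import *
go(-.266,-.07,.027)"
```

```text
t 9.075 p [ 0.4836 -0.0473  0.0429] s,l [-0.2646 -0.07  ] F [-0.1  0.5  0.4] w 0.248
shift [ 0.01  -0.     0.106] turn [-0.0002 -0.      0.0001]
```

>>> {"name": "arm_command", "arguments": {"increments": [[[0, 0, 0.05], [0, 0, 0]], [[0, 0, 0.1], [0, 0, 0]], [[0, 0, 0.1], [0, 0, 0]], [[-0.06, 0, 0.1], [0, 0, 0]], [[-0.12, 0, 0.1], [0, 0, 0]], [[-0.18, 0, 0.1], [0, 0, 0]], [[-0.26, 0, 0.1], [0, 0, 0]], [[-0.34, 0, 0.1], [0, 0, 0]], [[-0.42, 0, 0.1], [0, 0, 0]], [[-0.5, 0, 0.1], [0, 0, 0]], [[-0.58, 0, 0.1], [0, 0, 0]], [[-0.66, 0, 0.1], [0, 0, 0]], [[-0.74, 0, 0.1], [0, 0, 0]], [[-0.82, 0, 0.1], [0, 0, 0]], [[-0.9, 0, 0.1], [0, 0, 0]], [[-1, 0, 0.1], [0, 0, 0]]]}}

```text
time: 11.08
eef_pos: [0.5087, 0.1006, 0.0272]
orientation: [[-0.171, -0.985, -0.0], [-0.985, 0.171, -0.0], [0.0, 0.0, -1.0]]
contact_force: [0.4, -0.8, 0.6]
gripper_width: 0.25
gripper_force: 0.3
```

>>> {"name": "arm_command", "arguments": {"increments": [[[-0.08, 0, 0], [0, 0, 0]], [[-0.16, 0, 0], [0, 0, 0]], [[-0.24, 0, 0], [0, 0, 0]], [[-0.32, 0, 0], [0, 0, 0]], [[-0.4, 0, 0], [0, 0, 0]], [[-0.48, 0, 0], [0, 0, 0]], [[-0.56, 0, 0], [0, 0, 0]], [[-0.64, 0, 0], [0, 0, 0]], [[-0.72, 0, 0], [0, 0, 0]], [[-0.8, 0, 0], [0, 0, 0]], [[-0.88, 0, 0], [0, 0, 0]], [[-0.94, 0, 0], [0, 0, 0]], [[-1, 0, 0], [0, 0, 0]], [[-1, 0, 0], [0, 0, 0]], [[-1, 0, 0], [0, 0, 0]]]}}

```text
time: 12.95
eef_pos: [0.534, 0.2474, 0.0271]
orientation: [[-0.171, -0.985, -0.0], [-0.985, 0.171, -0.0], [0.0, 0.0, -1.0]]
contact_force: [0.2, -0.0, 0.7]
gripper_width: 0.248
gripper_force: 0.0
```

```bash
python3 -c "
from h import *
go(-.125,.005,.1)
f=manip.grab_frame('scene');cv2.imwrite('pics/s3.png',cv2.convertScaleAbs(cv2.resize(f[100:290,160:420,::-1],None,fx=3,fy=3),alpha=1.5))"
```

```text
t 12.95 p [0.534  0.2474 0.0271] s,l [ 0.0344 -0.0705] F [ 0.2 -0.   0.7] w 0.248
shift [ 1.062 -0.504 -0.486] turn [ 0.0001 -0.0001 -0.0003]
```

View pics/s3.png

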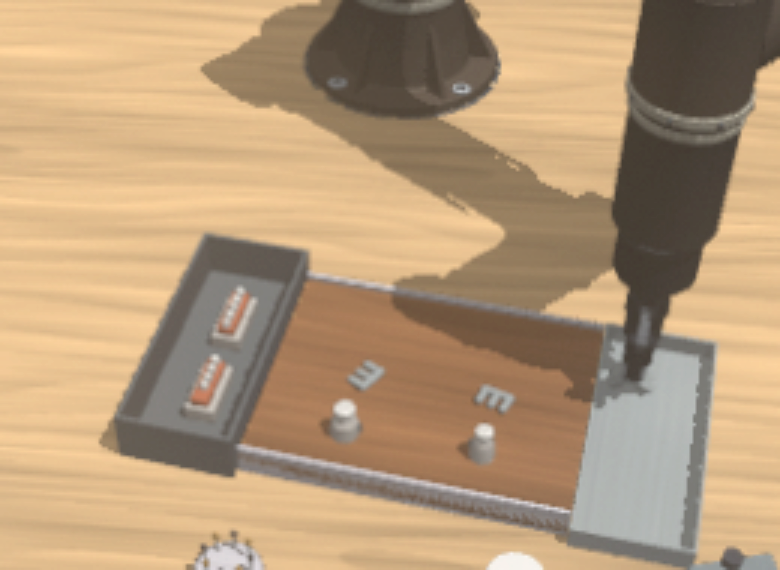

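Both buttons are off the board, with the tray area partly behind the gripper. Runners remain at (365,375) and (495,398). On to the left runner.

>>> {"name": "arm_command", "arguments": {"increments": [[[0, 0, -0.3], [0, 0, 0]], [[0, 0, -0.5], [0, 0, 0]], [[0.2, -0.1, -0.5], [0, 0, 0]], [[0.5, -0.25, -0.5], [0, 0, 0]], [[0.8, -0.4, -0.5], [0, 0, 0]], [[1, -0.5, -0.5], [0, 0, 0]], [[1, -0.5, -0.5], [0, 0, 0]], [[1, -0.5, -0.5], [0, 0, 0]]], "hand": 0.15}}

```text
time: 14.0
eef_pos: [0.5823, 0.0868, 0.1022]
orientation: [[-0.172, -0.985, -0.0], [-0.985, 0.172, 0.0], [-0.0, 0.0, -1.0]]
contact_force: [-0.4, -1.0, -0.0]
gripper_width: 0.149
gripper_force: 0.0
```

>>> {"name": "arm_command", "arguments": {"increments": [[[0.13, 0, 0], [0, 0, 0]], [[0.13, 0, 0], [0, 0, 0]], [[0.13, 0, 0.2], [0, 0, 0]], [[0.13, 0, 0.4], [0, 0, 0]], [[0.13, 0, 0.4], [0, 0, 0]], [[0.13, 0, 0.4], [0, 0, 0]], [[0.13, 0, 0.4], [0, 0, 0]]]}}

```text
time: 14.88
eef_pos: [0.58, 0.0683, 0.0436]
orientation: [[-0.17, -0.985, 0.002], [-0.985, 0.17, 0.001], [-0.001, -0.002, -1.0]]
contact_force: [0.4, 0.2, 0.4]
gripper_width: 0.152
gripper_force: 0.0
```

```bash
python3 -c "
from h import *
go(-.135,.005,.027)
f=manip.grab_frame('top');cv2.imwrite('pics/t3.png',cv2.convertScaleAbs(cv2.resize(f[150:290,150:370,::-1],None,fx=3.6,fy=3.6,interpolation=cv2.INTER_CUBIC),alpha=1.6))"
```

```text
t 14.875 p [0.58   0.0683 0.0436] s,l [-0.1343  0.0053] F [0.4 0.2 0.4] w 0.152
shift [0.005 0.002 0.11 ] turn [-0.0006  0.0004 -0.0002]
```

View pics/t3.png

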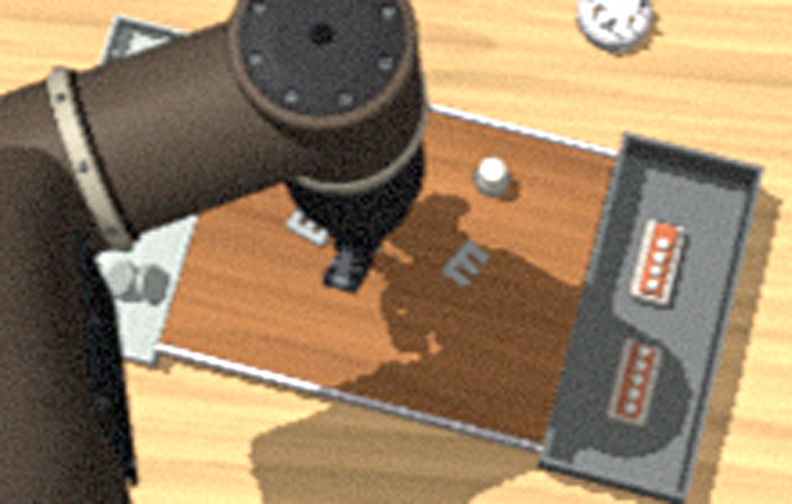

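Both buttons lie in the tray (about 120–155, 280); the fingers are between the two runners and clear of both dies. I'm lowering, then feeling for the board.

>>> {"name": "arm_command", "arguments": {"increments": [[[0, 0, 0.05], [0, 0, 0]], [[0, 0, 0.095], [0, 0, 0]], [[0, 0, 0.095], [0, 0, 0]], [[0, 0, 0.095], [0, 0, 0]], [[0, 0, 0.1], [0, 0, 0]], [[0, 0, 0.1], [0, 0, 0]]]}}

```text
time: 15.68
eef_pos: [0.5792, 0.0678, 0.0272]
orientation: [[-0.171, -0.985, 0.0], [-0.985, 0.171, 0.0], [-0.0, -0.0, -1.0]]
contact_force: [0.6, 0.4, -0.8]
gripper_width: 0.152
gripper_force: 0.0
```

>>> {"name": "arm_command", "arguments": {"increments": [[[0, 0, 0.008], [0, 0, 0]], [[0, 0, 0.008], [0, 0, 0]], [[0, 0, 0.008], [0, 0, 0]]]}}

```text
time: 16.05
eef_pos: [0.5793, 0.0678, 0.0264]
orientation: [[-0.171, -0.985, 0.0], [-0.985, 0.171, 0.0], [-0.0, -0.0, -1.0]]
contact_force: [-2.5, 0.7, 5.1]
gripper_width: 0.15
gripper_force: 2.8
```

>>> {"name": "arm_command", "arguments": {"increments": [[[0, 0, -0.01], [0, 0, 0]], [[-0.05, 0, -0.01], [0, 0, 0]], [[-0.1, 0, -0.01], [0, 0, 0]], [[-0.16, 0, -0.01], [0, 0, 0]], [[-0.22, 0, -0.01], [0, 0, 0]], [[-0.28, 0, -0.01], [0, 0, 0]], [[-0.34, 0, -0.01], [0, 0, 0]], [[-0.42, 0, -0.01], [0, 0, 0]], [[-0.5, 0, -0.01], [0, 0, 0]], [[-0.58, 0, -0.01], [0, 0, 0]], [[-0.66, 0, -0.01], [0, 0, 0]], [[-0.74, 0, -0.01], [0, 0, 0]], [[-0.82, 0, -0.01], [0, 0, 0]], [[-0.9, 0, -0.01], [0, 0, 0]], [[-0.96, 0, -0.01], [0, 0, 0]]]}}

```text
time: 17.92
eef_pos: [0.6039, 0.2105, 0.0274]
orientation: [[-0.171, -0.985, 0.0], [-0.985, 0.171, 0.0], [-0.0, -0.0, -1.0]]
contact_force: [0.1, -0.1, 0.2]
gripper_width: 0.148
gripper_force: 0.0
```

>>> {"name": "arm_command", "arguments": {"increments": [[[-0.06, 0, 0], [0, 0, 0]], [[-0.12, 0, 0], [0, 0, 0]], [[-0.17, 0, 0], [0, 0, 0]], [[-0.17, 0, 0], [0, 0, 0]], [[-0.17, 0, 0], [0, 0, 0]]]}}

```text
time: 18.55
eef_pos: [0.608, 0.2346, 0.0274]
orientation: [[-0.171, -0.985, -0.0], [-0.985, 0.171, -0.0], [0.0, 0.0, -1.0]]
contact_force: [0.6, 0.1, 0.3]
gripper_width: 0.148
gripper_force: 0.0
```

>>> {"name": "arm_command", "arguments": {"increments": [[[0, 0, -0.3], [0, 0, 0]], [[0, 0, -0.5], [0, 0, 0]], [[0.2, 0, -0.5], [0, 0, 0]], [[0.5, 0, -0.5], [0, 0, 0]], [[0.8, 0, -0.5], [0, 0, 0]], [[1, 0, -0.5], [0, 0, 0]], [[1, 0, -0.5], [0, 0, 0]], [[1, 0, -0.5], [0, 0, 0]]]}}

```text
time: 19.55
eef_pos: [0.5822, 0.0864, 0.1021]
orientation: [[-0.172, -0.985, -0.0], [-0.985, 0.172, -0.0], [0.0, 0.0, -1.0]]
contact_force: [-0.3, -0.1, -0.0]
gripper_width: 0.149
gripper_force: 0.0
```

```bash
python3 -c "
from h import *
go(-.258,.006,.0425)
f=manip.grab_frame('scene');cv2.imwrite('pics/s4.png',cv2.convertScaleAbs(cv2.resize(f[100:290,160:420,::-1],None,fx=3,fy=3),alpha=1.5))"
```

```text
t 19.55 p [0.5822 0.0864 0.1021] s,l [-0.116   0.0043] F [-0.3 -0.1 -0. ] w 0.149
shift [ 0.946 -0.013  0.398] turn [ 0.0001 -0.0001 -0.0006]
```

View pics/s4.png

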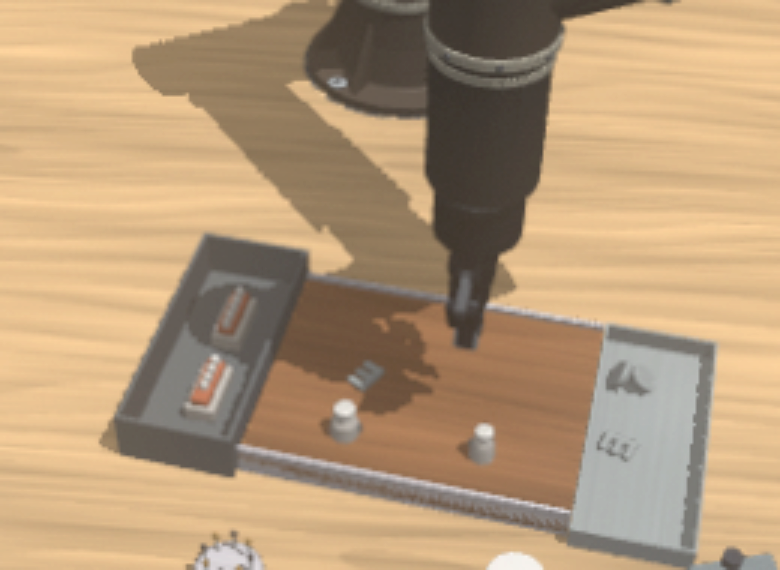

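The left runner is in the tray (617,446), and the two buttons are there too, one leaning on the other (630,378). Last one is the runner at (365,376).

>>> {"name": "arm_command", "arguments": {"increments": [[[0.3, 0, 0], [0, 0, 0]], [[0.6, 0, 0], [0, 0, 0]], [[0.9, -0.01, 0], [0, 0, 0]], [[0.95, -0.01, 0], [0, 0, 0]], [[0.95, -0.01, 0], [0, 0, 0]], [[0.95, -0.01, 0], [0, 0, 0]], [[0.95, -0.01, 0.2], [0, 0, 0]], [[0.95, -0.01, 0.4], [0, 0, 0]], [[0.95, -0.01, 0.45], [0, 0, 0]], [[0.95, -0.01, 0.495], [0, 0, 0]], [[0.95, -0.01, 0.495], [0, 0, 0]], [[0.95, -0.01, 0.495], [0, 0, 0]]]}}

```text
time: 21.1
eef_pos: [0.5602, -0.0535, 0.029]
orientation: [[-0.171, -0.985, 0.001], [-0.985, 0.171, 0.0], [-0.0, -0.001, -1.0]]
contact_force: [0.3, -0.0, 0.4]
gripper_width: 0.15
gripper_force: 0.0
```

```bash
python3 -c "
from h import *
go(.03,.006,.0274)"
```

```text
t 21.1 p [ 0.5602 -0.0535  0.029 ] s,l [-0.2576  0.0065] F [ 0.3 -0.   0.4] w 0.15
shift [-1.917  0.005  0.012] turn [-0.0004  0.0001 -0.0002]
```

>>> {"name": "arm_command", "arguments": {"increments": [[[0, 0, 0.003], [0, 0, 0]], [[0, 0, 0.003], [0, 0, 0]], [[-0.05, 0, 0.003], [0, 0, 0]], [[-0.1, 0, 0.003], [0, 0, 0]], [[-0.16, 0, 0.003], [0, 0, 0]], [[-0.22, 0, 0.003], [0, 0, 0]], [[-0.28, 0, 0.003], [0, 0, 0]], [[-0.34, 0, 0.003], [0, 0, 0]], [[-0.42, 0, 0.003], [0, 0, 0]], [[-0.5, 0, 0.003], [0, 0, 0]], [[-0.58, 0, 0.003], [0, 0, 0]], [[-0.66, 0, 0.003], [0, 0, 0]], [[-0.74, 0, 0.003], [0, 0, 0]], [[-0.82, 0, 0.003], [0, 0, 0]], [[-0.9, 0, 0.003], [0, 0, 0]], [[-0.98, 0, 0.003], [0, 0, 0]]]}}

```text
time: 23.1
eef_pos: [0.5848, 0.092, 0.0277]
orientation: [[-0.171, -0.985, 0.0], [-0.985, 0.171, -0.0], [0.0, -0.0, -1.0]]
contact_force: [0.1, -1.7, 0.2]
gripper_width: 0.149
gripper_force: 0.1
```

```bash
python3 -c "
from h import *
go(.03,.006,.0274)"
```

```text
t 23.1 p [0.5848 0.092  0.0277] s,l [-0.1101  0.006 ] F [ 0.1 -1.7  0.2] w 0.149
shift [-0.934  0.001  0.002] turn [-0.     -0.     -0.0003]
```

>>> {"name": "arm_command", "arguments": {"increments": [[[-0.08, 0, 0], [0, 0, 0]], [[-0.16, 0, 0], [0, 0, 0]], [[-0.24, 0, 0], [0, 0, 0]], [[-0.32, 0, 0], [0, 0, 0]], [[-0.4, 0, 0], [0, 0, 0]], [[-0.48, 0, 0], [0, 0, 0]], [[-0.56, 0, 0], [0, 0, 0]], [[-0.64, 0, 0], [0, 0, 0]], [[-0.72, 0, 0], [0, 0, 0]], [[-0.8, 0, 0], [0, 0, 0]], [[-0.88, 0, 0], [0, 0, 0]], [[-0.94, 0, 0], [0, 0, 0]], [[-0.94, 0, 0], [0, 0, 0]], [[-0.94, 0, 0], [0, 0, 0]]]}}

```text
time: 24.85
eef_pos: [0.6086, 0.2299, 0.0276]
orientation: [[-0.171, -0.985, -0.0], [-0.985, 0.171, -0.0], [0.0, 0.0, -1.0]]
contact_force: [1.0, 0.0, 0.1]
gripper_width: 0.147
gripper_force: 0.0
```

>>> {"name": "arm_command", "arguments": {"increments": [[[0, 0, -0.3], [0, 0, 0]], [[0, 0, -0.6], [0, 0, 0]], [[0, 0, -0.9], [0, 0, 0]], [[0.3, 0.3, -0.9], [0, 0, 0]], [[0.6, 0.7, -0.9], [0, 0, 0]], [[0.8, 0.9, -0.9], [0, 0, 0]], [[0.8, 0.9, -0.9], [0, 0, 0]], [[0.8, 0.9, -0.9], [0, 0, 0]]]}}

```text
time: 25.85
eef_pos: [0.4557, 0.1349, 0.1635]
orientation: [[-0.171, -0.985, 0.002], [-0.985, 0.171, 0.001], [-0.001, -0.001, -1.0]]
contact_force: [-0.5, 0.4, 0.3]
gripper_width: 0.147
gripper_force: 0.0
```

```bash
python3 -c "
from h import *
go(0,0,.2)
f=manip.grab_frame('scene');cv2.imwrite('pics/s5.png',cv2.convertScaleAbs(cv2.resize(f[140:290,180:420,::-1],None,fx=3.3,fy=3.3,interpolation=cv2.INTER_CUBIC),alpha=1.5))"
```

```text
t 25.85 p [0.4557 0.1349 0.1635] s,l [-0.0897 -0.1285] F [-0.5  0.4  0.3] w 0.147
shift [-0.599 -0.857 -0.241] turn [-0.0005  0.0004 -0.0004]
```

View pics/s5.png

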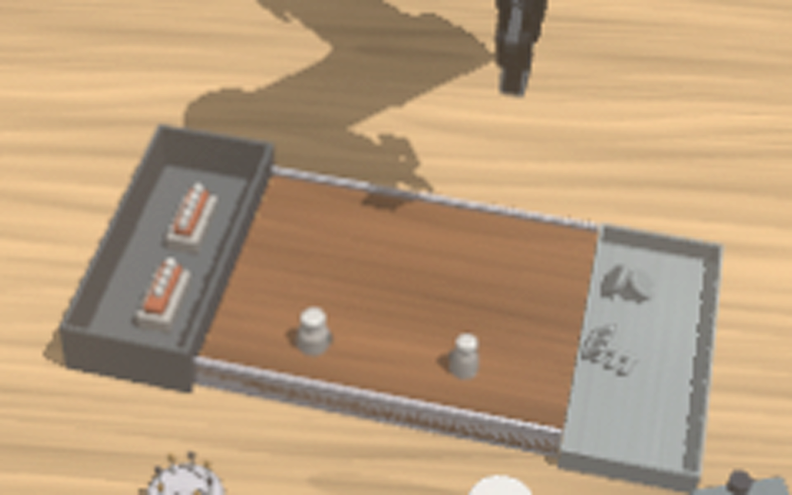

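The board is clear and both dies stand. All four offcuts are in the tray, but the last runner at (597,345) lies close to the tray's board-side wall. I'm moving the arm aside to check numerically that it is inside.

>>> {"name": "arm_command", "arguments": {"increments": [[[0.2, 0, -0.2], [0, 0, 0]], [[0.5, 0, -0.4], [0, 0, 0]], [[0.8, 0, -0.4], [0, 0, 0]], [[1, 0, -0.4], [0, 0, 0]], [[1, 0, -0.4], [0, 0, 0]]]}}

```text
time: 26.52
eef_pos: [0.4301, -0.0141, 0.2227]
orientation: [[-0.174, -0.985, -0.0], [-0.985, 0.174, -0.0], [0.0, 0.0, -1.0]]
contact_force: [0.3, 0.4, -0.5]
gripper_width: 0.152
gripper_force: 0.0
```

>>> {"name": "arm_command", "arguments": {"increments": [[[0.3, -0.1, 0], [0, 0, 0]], [[0.6, -0.1, 0], [0, 0, 0]], [[0.9, -0.1, 0], [0, 0, 0]], [[1, -0.1, 0], [0, 0, 0]], [[1, -0.1, 0], [0, 0, 0]]]}}

```text
time: 27.15
eef_pos: [0.4193, -0.1635, 0.2224]
orientation: [[-0.173, -0.985, -0.001], [-0.985, 0.173, -0.0], [0.0, 0.001, -1.0]]
contact_force: [-0.4, 0.2, 0.2]
gripper_width: 0.153
gripper_force: 0.0
```

```bash
python3 -c "
from h import *
np.set_printoptions(precision=3,suppress=True)
for n in('top','scene'):
    f=manip.grab_frame(n).astype(int);b=cv2.imread(f'pics/{n}0.png')[:,:,::-1].astype(int)
    m=(np.abs(f-b).max(2)>22).astype(np.uint8)
    k,L,st,ce=cv2.connectedComponentsWithStats(m,connectivity=8)
    for i in range(1,k):
        if st[i,4]<8: continue
        v,u=np.nonzero(L==i);P=ray(n,np.c_[u,v],.012);s=(P-c)@d;l=(P-c)@e
        if s.min()>-.32 and s.max()<.13 and abs(l).max()<.14: print(n,'area',st[i,4],'s',s.min(),s.max(),'l',l.min(),l.max(),'z.024 smin',((ray(n,np.c_[u,v],.024)-c)@d).min())
"
```

```text
top area 26 s -0.08490079363801688 -0.06521071284057144 l 0.071722046530268 0.0902030372755021 z.024 smin -0.08677688434577169
top area 29 s -0.21544827519222837 -0.19836355976617526 l 0.07928813028367396 0.09561260183059003 z.024 smin -0.21609011196888367
top area 8 s -0.1357407030631766 -0.1245010479221536 l 0.05455214246517197 0.0666377375862857 z.024 smin -0.13713613066416216
top area 31 s 0.014202532535723587 0.03132891928044608 l -0.0064986035933988825 0.016434741399035287 z.024 smin 0.011389474921685114
top area 11 s -0.1516859366266065 -0.13809305174748263 l 0.05478696358108959 0.06601834645880277 z.024 smin -0.15293061090034546
top area 15 s -0.25664286776999834 -0.24016003700606492 l 0.06287603817113895 0.08043669914005203 z.024 smin -0.25689523255359914
top area 11 s -0.24672957302167836 -0.23173809228449757 l 0.046627399974922254 0.05778471449725391 z.024 smin -0.24707566250121044
scene area 61 s -0.24908835689497405 -0.22287085600072698 l -0.10705433665919975 -0.07502160428155283 z.024 smin -0.24603369330783953
scene area 65 s -0.10236715362171284 -0.07536140628268397 l -0.1072274851402295 -0.07502174739767566 z.024 smin -0.1011147826526926
scene area 70 s -0.22929307929568335 -0.19981412452071254 l -0.030952102799738243 0.006960814088747163 z.024 smin -0.22648157676431172
scene area 72 s 0.010006471719067487 0.048163081634044536 l -0.08839358960407004 -0.051499714468110004 z.024 smin 0.009878468543764311
scene area 66 s -0.10721422072164427 -0.07236168396898707 l -0.0283650592565986 0.002584101969911135 z.024 smin -0.10590230939268408
scene area 13 s 0.012791456094419642 0.02223377731573257 l -0.012927678330435913 0.004565201175767618 z.024 smin 0.012629242752696869
scene area 16 s 0.003972508986717986 0.017383247384582513 l 0.011141562426758912 0.02330414973431861 z.024 smin 0.0039186257494188475
```

```bash
python3 -c "
from h import *
for n,W in(('scene',((321,244),(275,238))),('top',((242,187),(287,197)))):
    f=cv2.cvtColor(manip.grab_frame(n),cv2.COLOR_RGB2GRAY);b=cv2.imread(f'pics/{n}0.png',0)
    for u,v in W:
        t=b[v-8:v+12,u-8:u+9];r=cv2.matchTemplate(f[v-14:v+18,u-14:u+15],t,cv2.TM_CCOEFF_NORMED);_,m,_,p=cv2.minMaxLoc(r);print(n,m,p[0]-6,p[1]-6,t.mean(),f[v-8:v+12,u-8:u+9].mean())
"
```

```text
scene 0.9893174171447754 0 0 85.04117647058824 88.45294117647059
scene 0.9983111023902893 0 0 87.81764705882352 91.36470588235294
top 0.9854012131690979 0 0 72.76470588235294 88.15
top 0.989009439945221 0 0 74.15294117647059 89.69117647058823
```

The dies haven't moved (zero-pixel shift in both views), and all four offcuts lie within the tray. Handing in.

```bash
python3 -c "
from cell import manip
print(manip.finish_job())"
```

```text
the job is handed in; nothing more can be done
None
```

All four offcuts were pushed off the board into the scrap tray in about 27 s, with both dies unmoved in the before/after images, and the job is handed in; one button leans on the other, and the last runner lies close against the tray's board-side wall but measured inside it.

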